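# Discard a specimen pot in the bench pedal bin

## Task

Throw the small specimen pot away in the pedal bin. Press the pedal gently down, only until you feel it bottom, slip it sideways under its hold-open catch so that the lid stays up on its own, and let go; drop the pot in; then press and slide the pedal out from under the catch and ease it back up so that the lid shuts without a bang. Work the lid by the pedal only, do not force the pedal, and leave everything else on the bench where it stands.

Things in the scene. Friction and masses are not known exactly. Their poses are not given: they have to be found in the camera images.
- bin: Steel bench pedal bin fixed by its feet, 160 deep (its x) by 200 wide (its y), rim 200 mm high; origin in the middle of its underside, z up. Its front, with the pedal, faces its own -x; the lid is hinged along the rear (+x) rim and opens up and backwards. Walls 4 mm; inner floor 93 mm above the bench. A slotted gate plate on its front wall (face at x = -87 mm, about 100 mm high) guides the pedal bar.
- mouth (a point): Centre of the bin's open mouth, level with the rim, 200 mm above the bench; axes as the bin's.
- tread (a point): Centre of the top of the pedal tread, moving with it; at rest at bin x = -175 mm, y = 0, 82 mm above the bench. x points along the pedal bar to the bin, z out of the tread. The tread is a plate 54 mm (x) by 62 mm (y) with rims 4 mm thick, 10 mm high on its two side edges (54 mm between them), against which shut fingertips can push it sideways.
- pedal (a joint): Pedal press angle, rad: 0 fully up, growing downwards. Pivot 205 mm behind the tread's centre (bin x = +30 mm, 73 mm above the bench). Spring and lid push back with 4 to 10 N at the tread when moved slowly. It bottoms in the gate's slot at 0.17 to 0.29 rad (tread 35 to 62 mm down): the gate's height differs from bin to bin and is not measured, so feel for the stop. Over 20 N forces it.
- pedal_side (a joint): Sideways swing about the same pivot, rad: 0 in the upright slot, growing towards the bin's -y side. The slot is an L: only within 4 mm (at the tread) of the bottom can the bar swing, with little friction, into a pocket under the catch, ending at about 0.15 rad (tread 30 mm sideways). Let up there, it rises some 4 mm against the catch and its spring holds it; it counts as caught beyond 0.1 rad.
- lid (a joint): Lid angle, rad: 0 shut, growing as it opens; linked to the pedal, it is 7.5 times the pedal angle (1.3 to 2.2 with the pedal bottomed, 1.15 to 2.05 when hung on the catch). The lid, 160 mm long, weighs about 0.2 kg and bangs shut if the pedal is let go; let the tread up at 30 mm/s or less.
- small_pot: The pot to throw away: the small specimen pot, 37 mm across with a screw cap 43 mm across and 13 mm high, 55 mm high in all, about 40 g, upright; origin in the middle of its underside. It stands in one of three places on the robot's right of the bin; big pots stand in the other two.
- big_pot_a: Big specimen pot, to be left alone: 62 mm across, cap 68 mm, 75 mm high; origin in the middle of its underside.
- big_pot_b: Big specimen pot like the other, to be left alone.
- big_pot_c: Big specimen pot like the others at the far side of the bench, to be left alone.
- jar_a: Amber jar with black cap, 86 mm across, 150 mm high, to be left alone; origin in the middle of its underside.
- jar_b: Amber jar like the first, to be left alone.
- jar_c: Amber jar like the first, behind the bin, to be left alone.
- loose_cap: Spare pot cap lying on the bench, 68 mm across, 16 mm high, to be left alone; origin in the middle of its underside.
There are look-alikes about, which are no part of the job. Leave any pink or turquoise look-alike of the small_pot alone.

How it is judged:
By the outcome, as a careful person would: the job done as asked, in the order asked, and still so for the second after the job is handed in, with the robot touching nothing.
It also fails if it takes over 72 s, if anything falls off the work surface, if the arm or the gripper's body presses on something with over 40 N, if the wrist force passes 120 N, or if a joint passes its speed limit or range.

## Robot

A 7-joint arm with a two-finger parallel gripper is mounted at the origin on the work surface. World frame = base frame: x ahead of the robot, y to its left, z up, the work surface at z = 0. Lengths are in m, angles in rad, forces in N, time in s.
With the tool pointing down it reaches from about 0.4 to 0.85 m from the base axis. Payload 4.5 kg.
Tool frame: the origin (TCP) lies where the fingers leave the gripper's body, on its centre line; the fingertips stand 64 mm ahead of it and the grasp point (between the pads) lies 45 mm ahead of it; z points along the fingers, y is the direction in which the jaws open and shut (so a half turn about z gives the same grasp; the last joint's range is limited). The gripper opens to 88 mm and grips with 3 to 60 N. Pads are 18 mm wide; open, the fingers measure 123 mm over their backs; the gripper's body (75 mm by 187 mm) begins 45 mm behind the grasp point.
Start: joints at [1.202, 0.689, -0.195, 1.565, 0.157, 0.902, -0.215], TCP at [0.245, -0.575, 0.303] pointing down, gripper open.
Joint ranges: [-3.01, 3.01], [-0.46, 2.08], [-1.47, 1.51], [0.13, 2.56], [-1, 4.14], [0.04, 2.09], [-2.66, 2.66]. Speed limits (rad/s): [2.57, 2.57, 3.14, 3.14, 3.14, 3.14, 3.14].

## Interface

Orientations are given as a unit quaternion [x, y, z, w].
In Python, from plant import monitor, snapshot, workorder, finder gives the robot as it stands.
- The arm moves only by the tool carry_out, never from a script. Its argument "motion" is one flat list of numbers, 6 for each row, row after row: the shift along the tool's x, y, z in cm, then the turn, a rotation vector about the tool's x, y, z in rad. In form: [x, y, z, rx, ry, rz, x, y, z, rx, ry, rz, ...]. A call has 1 to 8 rows; each row shifts and turns the commanded pose from where the row before left it, along the tool's axes as they then stand; what a row does not reach is not made up. A row lasts 1/8 s, in which the tool goes at most 62.5 mm and 10.7 degrees, less where a joint would pass 70% of its speed; a pose out of reach is approached as far as the arm can. A call with a gripper value outside its range is refused whole. "hand" is the finger opening in cm, from 0 to 8.81, set as the call begins (left out, the last holds). The fingers move at their own pace and stop on an object; "grip_force" is the grip in N (left out, the last holds). Time passes only in rows, so rows that do not move let the fingers close. It gives the time, the measured TCP pose, the force and the opening at its end, in the units of the state.
- monitor.get_state(): the state, without advancing time (a new reading comes with each control period).
- snapshot(name): name is "scene" or "top" or "wrist"; returns a dict with "frame" (480x640x3 uint8, red, green, blue), "range_z" (480x640 float32, m along the optical axis (not along the pixel's ray), 0 where there is no reading), "fx", "fy", "cx", "cy" (pixels), "rvec" (rotation vector, rad) and "tvec" (3), from world to camera coordinates, as OpenCV has them; the wrist camera has in their place "hand_eye" (4x4, takes a point from camera to tool coordinates, whose origin is the TCP and whose axes are the flange's). Camera axes: x right, y down, z forward; pixel columns grow to the right and rows downward; lengths in m; the calibration is good to about 2 mm. A picture is of the moment at which its call begins: read the wrist's pose just before it.
- workorder.finish_job(): hands the job in, once; it reports no verdict.
Trained networks look in a picture, given as the dict that the camera call returned (one of the last four; its "shot" number tells which), for a name from the list of things; names that differ only in an ending like _2 or _b are one class to them, and where a whole thing is asked for, a point or a joint stands for the part that bears it (a point fixed in the world has none). Each returns a list of dicts, best first, with "p" (0 to 1); they miss things now and then, are a little off and sometimes report something else, mostly with a low value. They report only what shows in the picture. A call takes as long as a camera call. They do not tell look-alikes from the thing itself.
- finder.masks_of(picture, thing): "pixels" (480x640 bool, what is visible of it) and "extent" ([left, top, right, bottom] in pixels, round what is visible of it).
The state is a dict: "clock": time; "q": joint angles; "qd": joint speeds; "joint_torque": joint torques, N m; "tool_pos": TCP position; "eef_rot": TCP orientation; "contact_force": force on the tool from outside, world axes, zero at the start; "moment": the same for the moment, N m; "opening": opening from 0.0 (shut) to 1.0 (fully open).
Only numpy, scipy, OpenCV 4.12 (cv2) and the standard library are available. Lean on these libraries where they do the work, as an engineer would, in place of code of your own. Each camera call takes 0.05 s, during which the arm holds its last target. There are 200 camera calls.

## Working session

There is one attempt and no reset: what is moved stays moved. The work goes in short steps, Python scripts to look and compute and a tool call to move; the robot and the scene stay as the last step left them, time stands still between calls to the robot, and variables do not carry over. Pictures are saved under pics/ and viewed, about 8 in all and at most 12, crops included, and the job is handed in when it is done.

Besides the shell and the picture viewer there is one more tool, called after ">>>" by a JSON object that holds its "api" and its "payload", one argument or row to a line. carry_out: Moves the arm, as the interface text tells. Its arguments: {"type":"object","properties":{"motion":{"type":"array"},"hand":{"type":"number"},"grip_force":{"type":"number"}},"required":["motion"]}

```bash
ls; mkdir -p pics; cat > h.py <<'E'
import numpy as np, cv2
from scipy.spatial.transform import Rotation as R
from plant import monitor, snapshot, workorder, finder
def pts(p, mask=None, st=None):
    z=p["range_z"]; v,u=np.nonzero((z>0) if mask is None else (mask&(z>0)))
    d=z[v,u]; c=np.stack([(u-p["cx"])*d/p["fx"],(v-p["cy"])*d/p["fy"],d],1)
    if "hand_eye" in p:
        T=np.array(p["hand_eye"]); t=c@T[:3,:3].T+T[:3,3]
        return R.from_quat(st["eef_rot"]).apply(t)+np.array(st["tool_pos"]),u,v
    Rm=R.from_rotvec(np.ravel(p["rvec"]))
    return Rm.inv().apply(c-np.ravel(p["tvec"])),u,v
def save(p,n): cv2.imwrite("pics/"+n,cv2.cvtColor(p["frame"],cv2.COLOR_RGB2BGR))
E
python3 - <<'E'
from h import *
np.set_printoptions(precision=3,suppress=True)
st=monitor.get_state();print(st)
for n in ("scene","top"):
    p=snapshot(n);save(p,n+".png")
    for t in ("small_pot","big_pot_a","bin","tread","lid","jar_a","loose_cap"):
        for m in finder.masks_of(p,t):
            if m["p"]<.2: continue
            P,_,_=pts(p,m["pixels"]); 
            if len(P): print(n,t,round(m["p"],2),np.round(m["extent"]),np.percentile(P,[2,50,98],axis=0).ravel())
E
```

```text
pics
{'clock': 0.0, 'q': array([ 1.202,  0.69 , -0.195,  1.566,  0.157,  0.902, -0.215]), 'qd': array([ 0.002, -0.001, -0.002, -0.001, -0.001,  0.001, -0.001]), 'joint_torque': array([  0.001, -52.757,  -1.267, -15.343,  -0.053,   0.007,   0.   ]), 'tool_pos': array([ 0.245, -0.575,  0.302]), 'eef_rot': array([ 0.98 ,  0.2  , -0.   , -0.001]), 'contact_force': array([-0.174, -0.119,  0.019]), 'moment': array([-0.036, -0.01 ,  0.013]), 'opening': 0.9981972936634276}
scene small_pot 0.84 [358. 146. 373. 172.] [ 0.424 -0.321  0.005  0.444 -0.295  0.052  0.462 -0.283  0.06 ]
scene small_pot 0.57 [325. 148. 343. 168.] [ 0.507 -0.335  0.01   0.526 -0.307  0.053  0.543 -0.295  0.059]
scene small_pot 0.49 [331. 178. 346. 201.] [ 0.512 -0.267 -0.002  0.534 -0.209  0.053  0.552 -0.196  0.058]
scene big_pot_a 0.8 [368. 190. 396. 226.] [ 0.412 -0.155  0.001  0.45  -0.114  0.074  0.478 -0.091  0.079]
scene big_pot_a 0.65 [317. 202. 345. 232.] [ 0.548 -0.157  0.003  0.582 -0.115  0.074  0.611 -0.094  0.079]
scene big_pot_a 0.61 [284. 170. 310. 193.] [ 0.613 -0.309  0.006  0.643 -0.277  0.016  0.67
[... 1833 characters left out ...]
]
top lid 0.88 [108. 215. 206. 335.] [0.455 0.19  0.198 0.553 0.27  0.208 0.653 0.352 0.213]
top lid 0.64 [352. 314. 385. 350.] [ 0.416 -0.152  0.069  0.445 -0.122  0.074  0.475 -0.092  0.079]
top jar_a 0.76 [387. 156. 435. 208.] [ 0.713 -0.248  0.009  0.743 -0.206  0.146  0.787 -0.171  0.153]
top jar_a 0.69 [155. 157. 204. 210.] [0.701 0.224 0.013 0.733 0.254 0.146 0.776 0.299 0.153]
top jar_a 0.55 [468. 204. 531. 249.] [ 0.619 -0.421  0.011  0.655 -0.373  0.145  0.695 -0.347  0.152]
top loose_cap 0.81 [422. 223. 455. 255.] [ 0.612 -0.308  0.007  0.642 -0.277  0.015  0.673 -0.247  0.02 ]
top loose_cap 0.6 [282. 156. 312. 190.] [ 0.742 -0.005 -0.     0.77   0.025  0.074  0.804  0.057  0.078]
```

View pics/top.png

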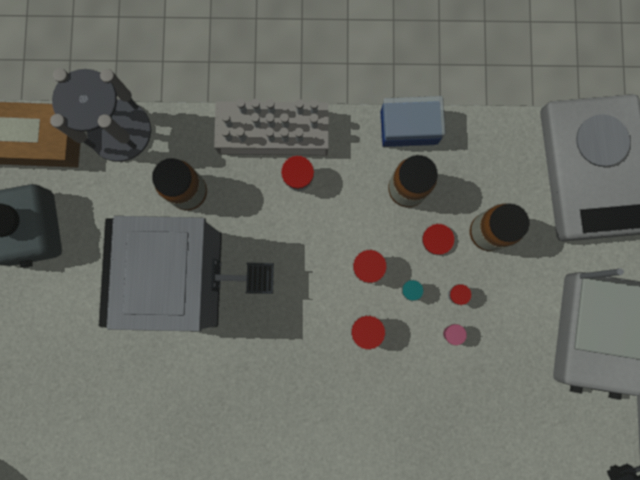

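```bash
python3 - <<'E'
from h import *
np.set_printoptions(precision=3,suppress=True)
p=snapshot("top"); P,u,v=pts(p); 
# lid / bin orientation
for lo,hi,box,nm in ((.195,.225,(.42,.7,.15,.4),"lid"),(.075,.1,(.5,.6,.05,.15),"tread")):
    k=(P[:,2]>lo)&(P[:,2]<hi)&(P[:,0]>box[0])&(P[:,0]<box[1])&(P[:,1]>box[2])&(P[:,1]<box[3])
    Q=P[k]; print(nm,cv2.minAreaRect((Q[:,:2]*1000).astype(np.float32)),Q.mean(0))
s=snapshot("scene")["frame"][100:320,230:420]
t=p["frame"][190:360,330:500]
a=cv2.resize(s,None,fx=2.1,fy=2.6,interpolation=3);b=cv2.resize(t,None,fx=2.3,fy=a.shape[0]/170,interpolation=3)
cv2.imwrite("pics/crop.png",np.hstack([a,b])[:,:,::-1])
E
```

```text
lid ((554.3855590820312, 280.6790466308594), (185.68959045410156, 206.59292602539062), 89.33946990966797) [0.553 0.277 0.207]
tread ((551.929443359375, 109.44615936279297), (79.37675476074219, 62.31727981567383), 88.32268524169922) [0.552 0.099 0.083]
```

View pics/crop.png

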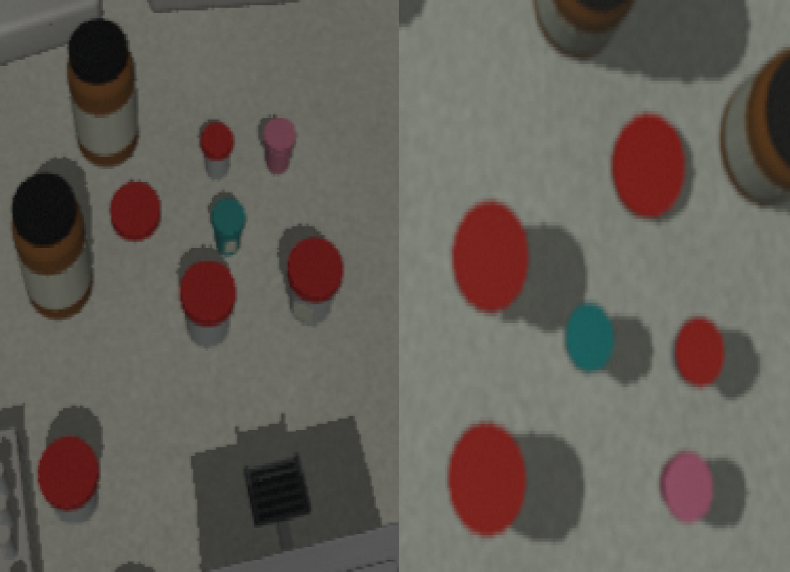

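The top view shows the candidates for the small pot:
- red small pot at (460,295), world (0.524,-0.314)
- turquoise look-alike at (413,290)
- pink look-alike at (456,334)
- big red-capped pots at (369,266), (368,332) and (298,172)
- loose red cap at (438,239)

I choose the small red-capped pot at (460,295), and the crop confirms it. The bin's front faces world -y, with the tread at (260,278), world (0.552,0.099). The catch side (bin -y) is therefore world +x.

First I turn the tool so that its x is world +y and its y is world +x, and shut the fingers.

>>> {"api": "carry_out", "payload": {
  "motion": [0, 0, 0, 0, 0, -0.146, 0, 0, 0, 0, 0, -0.146, 0, 0, 0, 0, 0, -0.146, 0, 0, 0, 0, 0, -0.146, 0, 0, 0, 0, 0, -0.146, 0, 0, 0, 0, 0, -0.146, 0, 0, 0, 0, 0, -0.146, 0, 0, 0, 0, 0, -0.146],
  "hand": 0,
  "grip_force": 10
}}

```text
clock: 1.9
tool_pos: [0.2449, -0.575, 0.3027]
eef_rot: [0.705, 0.709, -0.0, -0.0]
contact_force: [0.6, -0.8, 0.3]
opening: 0.115
```

>>> {"api": "carry_out", "payload": {
  "motion": [4.2, 2, 0, 0, 0, 0, 4.2, 2, 0, 0, 0, 0, 4.2, 2, 0, 0, 0, 0, 4.2, 2, 0, 0, 0, 0, 4.2, 2, 0, 0, 0, 0, 4.2, 2, 0, 0, 0, 0, 4.2, 2, 0, 0, 0, 0, 4.2, 2, 0, 0, 0, 0]
}}

```text
clock: 2.9
tool_pos: [0.4057, -0.2378, 0.303]
eef_rot: [0.707, 0.707, 0.0, 0.0]
contact_force: [0.7, 0.4, -0.1]
opening: 0.004
```

>>> {"api": "carry_out", "payload": {
  "motion": [4.2, 2, 0, 0, 0, 0, 4.2, 2, 0, 0, 0, 0, 4.2, 2, 0, 0, 0, 0, 4.2, 2, 0, 0, 0, 0, 4.2, 2, 0, 0, 0, 0, 4.2, 2, 0, 0, 0, 0, 4.2, 2, 0, 0, 0, 0, 4.2, 2, 0, 0, 0, 0]
}}

```text
clock: 3.9
tool_pos: [0.5657, 0.0983, 0.3028]
eef_rot: [0.707, 0.707, 0.0, 0.0]
contact_force: [1.2, -0.8, 0.1]
opening: 0.004
```

>>> {"api": "carry_out", "payload": {
  "motion": [0, -0.65, 4, 0, 0, 0, 0, 0, 4, 0, 0, 0, 0, 0, 4, 0, 0, 0, 0, 0, 2, 0, 0, 0, 0, 0, 0, 0, 0, 0]
}}

```text
clock: 4.53
tool_pos: [0.5578, 0.0968, 0.1614]
eef_rot: [0.707, 0.707, -0.001, -0.001]
contact_force: [0.4, -0.1, -0.5]
opening: 0.006
```

```bash
python3 - <<'E'
from h import *
st=monitor.get_state(); print(st["tool_pos"],st["contact_force"])
p=snapshot("scene"); w=snapshot("wrist")
a=cv2.resize(p["frame"][230:380,280:440],(420,400),interpolation=3); b=cv2.resize(w["frame"],(380,400))
cv2.imwrite("pics/near.png",np.hstack([a,b])[:,:,::-1])
E
```

```text
[0.55777213 0.09679657 0.16144279] [ 0.3578077  -0.14912979 -0.4817209 ]
```

View pics/near.png

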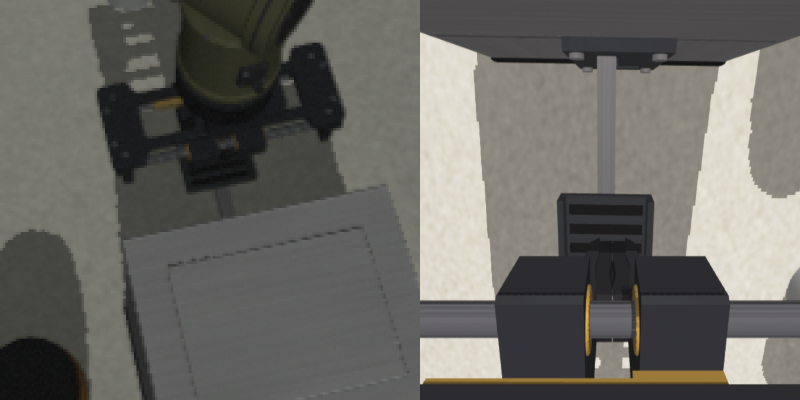

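>>> {"api": "carry_out", "payload": {
  "motion": [0, 0, 0.5, 0, 0, 0, 0, 0, 0.5, 0, 0, 0, 0, 0, 0.3, 0, 0, 0, 0, 0, 0.3, 0, 0, 0, 0, 0, 0.3, 0, 0, 0, 0, 0, 0.3, 0, 0, 0, 0, 0, 0.3, 0, 0, 0, 0, 0, 0.3, 0, 0, 0]
}}

```text
clock: 5.62
tool_pos: [0.5592, 0.0969, 0.1353]
eef_rot: [0.707, 0.707, 0.001, 0.001]
contact_force: [0.3, -0.4, 7.4]
opening: 0.006
```

>>> {"api": "carry_out", "payload": {
  "motion": [0, 0, 0.3, 0, 0, 0, 0, 0, 0.3, 0, 0, 0, 0, 0, 0.3, 0, 0, 0, 0, 0, 0.3, 0, 0, 0, 0, 0, 0.2, 0, 0, 0]
}}

```text
clock: 6.25
tool_pos: [0.5593, 0.0975, 0.1214]
eef_rot: [0.707, 0.707, 0.001, 0.0]
contact_force: [0.2, 0.5, 7.3]
opening: 0.007
```

>>> {"api": "carry_out", "payload": {
  "motion": [0, 0, 0.25, 0, 0, 0, 0, 0, 0.2, 0, 0, 0, 0, 0, 0.2, 0, 0, 0, 0, 0, 0.1, 0, 0, 0]
}}

```text
clock: 6.75
tool_pos: [0.5593, 0.0981, 0.114]
eef_rot: [0.707, 0.707, 0.002, 0.0]
contact_force: [-0.3, 0.9, 6.3]
opening: 0.003
```

>>> {"api": "carry_out", "payload": {
  "motion": [0, 0, 0.1, 0, 0, 0, 0, 0, 0.1, 0, 0, 0, 0, 0, 0, 0, 0, 0]
}}

```text
clock: 7.12
tool_pos: [0.5593, 0.0983, 0.112]
eef_rot: [0.707, 0.707, 0.002, 0.0]
contact_force: [-0.4, 0.3, 7.3]
opening: 0.002
```

>>> {"api": "carry_out", "payload": {
  "motion": [0, 0, 0.1, 0, 0, 0, 0, 0, 0.1, 0, 0, 0, 0, 0, 0, 0, 0, 0]
}}

```text
clock: 7.5
tool_pos: [0.5593, 0.0985, 0.11]
eef_rot: [0.707, 0.707, 0.002, 0.0]
contact_force: [-0.6, 1.2, 6.6]
opening: 0.005
```

>>> {"api": "carry_out", "payload": {
  "motion": [0, 0, 0.1, 0, 0, 0, 0, 0, 0.1, 0, 0, 0, 0, 0, 0, 0, 0, 0]
}}

```text
clock: 7.88
tool_pos: [0.5594, 0.0988, 0.108]
eef_rot: [0.707, 0.708, 0.002, -0.0]
contact_force: [-0.4, 1.5, 6.7]
opening: 0.007
```

>>> {"api": "carry_out", "payload": {
  "motion": [0, 0, 0.06, 0, 0, 0, 0, 0, 0.06, 0, 0, 0]
}}

```text
clock: 8.12
tool_pos: [0.5594, 0.0989, 0.1069]
eef_rot: [0.707, 0.707, 0.002, -0.0]
contact_force: [-0.2, 2.6, 7.6]
opening: 0.007
```

>>> {"api": "carry_out", "payload": {
  "motion": [0, 0, 0.06, 0, 0, 0, 0, 0, 0.06, 0, 0, 0]
}}

```text
clock: 8.38
tool_pos: [0.5594, 0.099, 0.1057]
eef_rot: [0.707, 0.708, 0.002, -0.0]
contact_force: [-0.6, 2.4, 7.2]
opening: 0.006
```

>>> {"api": "carry_out", "payload": {
  "motion": [0, 0, 0.06, 0, 0, 0, 0, 0, 0.06, 0, 0, 0]
}}

```text
clock: 8.62
tool_pos: [0.5594, 0.0992, 0.1045]
eef_rot: [0.707, 0.708, 0.002, -0.0]
contact_force: [0.1, 3.1, 6.9]
opening: 0.006
```

>>> {"api": "carry_out", "payload": {
  "motion": [0, 0, 0.08, 0, 0, 0, 0, 0, 0.07, 0, 0, 0]
}}

```text
clock: 8.88
tool_pos: [0.5594, 0.0994, 0.103]
eef_rot: [0.707, 0.708, 0.002, -0.0]
contact_force: [-0.4, 2.6, 8.3]
opening: 0.005
```

>>> {"api": "carry_out", "payload": {
  "motion": [0, 0, 0.08, 0, 0, 0, 0, 0, 0.07, 0, 0, 0]
}}

```text
clock: 9.12
tool_pos: [0.5596, 0.0996, 0.1021]
eef_rot: [0.707, 0.708, 0.003, -0.0]
contact_force: [-2.1, 3.1, 14.3]
opening: 0.002
```

It bottoms at about 44 mm of travel (14 N). I ease off half a millimetre and slide sideways (+x).

>>> {"api": "carry_out", "payload": {
  "motion": [0, 0, -0.08, 0, 0, 0, 0, 0.4, 0, 0, 0, 0, 0, 0.4, 0, 0, 0, 0, 0, 0.4, 0, 0, 0, 0, 0, 0.4, 0, 0, 0, 0, 0, 0.4, 0, 0, 0, 0, 0, 0, 0, 0, 0, 0]
}}

```text
clock: 10.0
tool_pos: [0.5792, 0.0998, 0.1027]
eef_rot: [0.706, 0.708, 0.002, -0.001]
contact_force: [-0.7, 2.5, 10.0]
opening: 0.009
```

>>> {"api": "carry_out", "payload": {
  "motion": [0, 0.4, 0, 0, 0, 0, 0, 0.4, 0, 0, 0, 0, 0, 0.2, 0, 0, 0, 0, 0, 0, 0, 0, 0, 0]
}}

```text
clock: 10.5
tool_pos: [0.5881, 0.0999, 0.1026]
eef_rot: [0.706, 0.708, 0.002, -0.001]
contact_force: [-4.0, 2.9, 11.3]
opening: 0.01
```

>>> {"api": "carry_out", "payload": {
  "motion": [0, 0.2, 0, 0, 0, 0, 0, 0.15, 0, 0, 0, 0, 0, 0, 0, 0, 0, 0]
}}

```text
clock: 10.88
tool_pos: [0.5899, 0.0991, 0.1023]
eef_rot: [0.706, 0.708, -0.001, -0.002]
contact_force: [-7.0, 2.2, 13.5]
opening: 0.006
```

```bash
python3 - <<'E'
from h import *
st=monitor.get_state(); print(st["tool_pos"],st["contact_force"])
w=snapshot("wrist"); p=snapshot("scene")
a=cv2.resize(p["frame"][220:400,270:460],(420,400),interpolation=3); b=cv2.resize(w["frame"],(380,400))
cv2.imwrite("pics/caught.png",np.hstack([a,b])[:,:,::-1])
E
```

```text
[0.5899339  0.09913771 0.10226108] [-7.00756764  2.23298388 13.51234922]
```

View pics/caught.png

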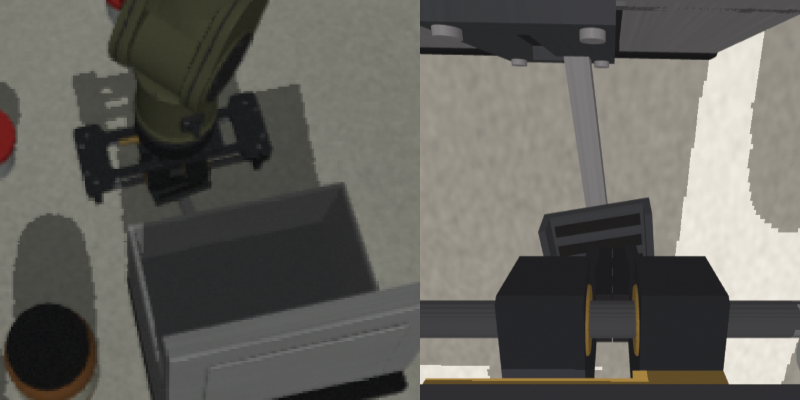

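The tread is swung about 0.14 rad against the pocket's end, and the lid is open. Now I let up gently.

>>> {"api": "carry_out", "payload": {
  "motion": [0, 0, -0.2, 0, 0, 0, 0, 0, -0.2, 0, 0, 0, 0, 0, -0.2, 0, 0, 0, 0, 0, -0.2, 0, 0, 0]
}}

```text
clock: 11.48
tool_pos: [0.5924, 0.0966, 0.1092]
eef_rot: [0.707, 0.707, 0.0, 0.0]
contact_force: [-0.2, -0.4, -0.9]
opening: 0.005
```

>>> {"api": "carry_out", "payload": {
  "motion": [0, 0, -4, 0, 0, 0, 0, 0, -5, 0, 0, 0, 0, 0, -5, 0, 0, 0, -5.5, -0.95, -2, 0, 0, 0, -5.5, -0.95, 0, 0, 0, 0, -5.5, -0.95, 0, 0, 0, 0, -5.5, -0.95, 0, 0, 0, 0, -5.5, -0.95, 0, 0, 0, 0]
}}

```text
clock: 12.48
tool_pos: [0.5441, -0.1802, 0.2694]
eef_rot: [0.707, 0.707, 0.0, 0.0]
contact_force: [0.4, -0.6, -0.0]
opening: 0.003
```

>>> {"api": "carry_out", "payload": {
  "motion": [-5.5, -0.95, 0, 0, 0, 0, -5.5, -0.95, 0, 0, 0, 0, 0, 0, 0, 0, 0, 0.175, 0, 0, 0, 0, 0, 0.175, 0, 0, 0, 0, 0, 0.175, 0, 0, 0, 0, 0, 0.175, 0, 0, 0, 0, 0, 0.175, 0, 0, 0, 0, 0, 0.175],
  "hand": 6.2
}}

```text
clock: 13.48
tool_pos: [0.5254, -0.2883, 0.2693]
eef_rot: [0.967, 0.255, -0.0, 0.0]
contact_force: [0.4, 0.7, -0.4]
opening: 0.705
```

>>> {"api": "carry_out", "payload": {
  "motion": [0, 0, 0, 0, 0, 0.175, 0, 0, 0, 0, 0, 0.175, 0, 0, 0, 0, 0, 0.17, 0, 0, 0, 0, 0, 0]
}}

```text
clock: 13.98
tool_pos: [0.5255, -0.2881, 0.2693]
eef_rot: [1.0, 0.001, -0.0, 0.0]
contact_force: [0.2, 0.2, -0.4]
opening: 0.701
```

```bash
python3 - <<'E'
from h import *
np.set_printoptions(precision=4,suppress=True)
st=monitor.get_state(); print(st["q"],st["tool_pos"],st["eef_rot"],st["contact_force"])
w=snapshot("wrist"); save(w,"w1.png")
for m in finder.masks_of(w,"small_pot"):
    P,_,_=pts(w,m["pixels"],st); print(m["p"],np.round(m["extent"]),np.percentile(P,[2,50,98],axis=0).ravel())
p=snapshot("top"); P,u,v=pts(p)
k=(P[:,0]>.49)&(P[:,0]<.64)&(P[:,1]>.2)&(P[:,1]<.45)&(P[:,2]>.225)
print("lid pts",k.sum(),np.percentile(P[k],[2,50,98],axis=0).ravel())
k=(P[:,0]>.5)&(P[:,0]<.65)&(P[:,1]>.06)&(P[:,1]<.13)&(P[:,2]>.025)
print("tread",np.percentile(P[k],[2,50,98],axis=0).ravel())
E
```

```text
[ 0.4529  0.6915 -0.0501  1.6858  0.0472  0.7654 -1.188 ] [ 0.5255 -0.2881  0.2693] [ 1.      0.0013 -0.0001  0.0004] [ 0.1741  0.2024 -0.3611]
0.82 [315. 278. 374. 350.] [ 0.4266 -0.3246  0.0076  0.4501 -0.3051  0.0532  0.4651 -0.2859  0.0548]
0.73 [194. 176. 258. 238.] [ 0.5159 -0.2386  0.0063  0.5365 -0.2201  0.0535  0.5546 -0.199   0.055 ]
0.69 [333. 187. 394. 248.] [ 0.5075 -0.3366  0.0087  0.528  -0.3165  0.0535  0.5469 -0.2974  0.055 ]
lid pts 1220 [0.492  0.2973 0.3326 0.5631 0.306  0.3559 0.6368 0.3242 0.3599]
tread [0.5507 0.074  0.0397 0.5821 0.1005 0.0475 0.6119 0.1275 0.0603]
```

View pics/w1.png

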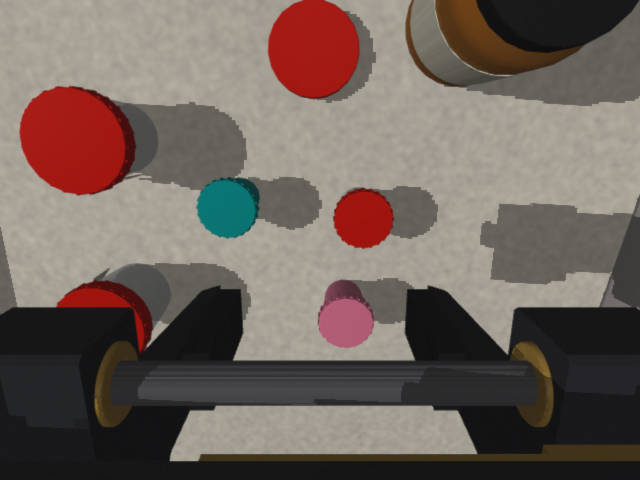

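Wrist view: the red target is at (363,218), turquoise at (228,207) and pink at (346,320). The lid is holding up by itself. I lower over the red pot.

>>> {"api": "carry_out", "payload": {
  "motion": [0, 2.8, 0, 0, 0, 0, 0, 0, 5, 0, 0, 0, 0, 0, 5, 0, 0, 0, 0, 0, 4, 0, 0, 0, 0, 0, 2.5, 0, 0, 0, 0, 0, 1.3, 0, 0, 0, 0, 0, 0, 0, 0, 0]
}}

```text
clock: 15.0
tool_pos: [0.5254, -0.3159, 0.091]
eef_rot: [1.0, 0.001, -0.0, -0.0]
contact_force: [-0.2, -0.4, 0.5]
opening: 0.705
```

>>> {"api": "carry_out", "payload": {
  "motion": [0, 0, 0, 0, 0, 0, 0, 0, 0, 0, 0, 0, 0, 0, 0, 0, 0, 0, 0, 0, 0, 0, 0, 0],
  "hand": 3,
  "grip_force": 12
}}

```text
clock: 15.5
tool_pos: [0.5262, -0.3165, 0.0924]
eef_rot: [1.0, 0.0, 0.001, 0.001]
contact_force: [-0.8, -0.4, 6.2]
opening: 0.478
```

>>> {"api": "carry_out", "payload": {
  "motion": [0, 0, -2, 0, 0, 0, 0, 0, -5, 0, 0, 0, 0, 0, -6, 0, 0, 0, 0, 0, -6, 0, 0, -0.175, 0, 0, -6, 0, 0, -0.175, 0, 0, -1.5, 0, 0, -0.175, 0, 0, 0, 0, 0, -0.175, 0, 0, 0, 0, 0, -0.175]
}}

```text
clock: 16.5
tool_pos: [0.525, -0.3158, 0.3578]
eef_rot: [0.904, 0.427, -0.0, 0.001]
contact_force: [-0.5, -0.5, 0.0]
opening: 0.475
```

>>> {"api": "carry_out", "payload": {
  "motion": [0, 0, 0, 0, 0, -0.175, 0, 0, 0, 0, 0, -0.175, 0, 0, 0, 0, 0, -0.175, 0, 0, 0, 0, 0, -0.17, 0, 0, 0, 0, 0, 0]
}}

```text
clock: 17.12
tool_pos: [0.525, -0.316, 0.357]
eef_rot: [0.708, 0.706, -0.0, 0.0]
contact_force: [-1.3, -0.6, -0.4]
opening: 0.477
```

>>> {"api": "carry_out", "payload": {
  "motion": [5, 0.3, 0, 0, 0, 0, 5, 0.3, 0, 0, 0, 0, 5, 0.3, 0, 0, 0, 0, 5, 0.3, 0, 0, 0, 0, 5, 0.3, 0, 0, 0, 0, 5, 0.3, 0, 0, 0, 0, 5, 0.3, 0, 0, 0, 0, 5, 0.3, 0, 0, 0, 0]
}}

```text
clock: 18.12
tool_pos: [0.5493, 0.0854, 0.357]
eef_rot: [0.708, 0.706, -0.0, 0.0]
contact_force: [0.6, -1.1, 0.3]
opening: 0.477
```

```bash
python3 - <<'E'
from h import *
np.set_printoptions(precision=4,suppress=True)
st=monitor.get_state(); print(st["q"],st["tool_pos"],st["eef_rot"],st["contact_force"],st["opening"])
w=snapshot("wrist"); p=snapshot("scene")
P,u,v=pts(p)
k=(P[:,0]>.46)&(P[:,0]<.64)&(P[:,1]>.25)&(P[:,1]<.45)&(P[:,2]>.215)
for z in (.24,.28,.32,.35):
    q=k&(abs(P[:,2]-z)<.008); print(z,q.sum(),np.percentile(P[q,1],[5,50,95]))
a=cv2.resize(p["frame"][120:420,240:460],(400,500),interpolation=3); b=cv2.resize(w["frame"],(400,500))
cv2.imwrite("pics/carry.png",np.hstack([a,b])[:,:,::-1])
E
```

```text
[ 0.0751  0.566  -0.517   1.6976  0.3294  0.9652 -0.5683] [0.5493 0.0854 0.357 ] [ 0.7085  0.7057 -0.      0.0005] [ 0.5747 -1.1314  0.3222] 0.47674866324356663
0.24 381 [0.3463 0.3494 0.3522]
0.28 437 [0.3352 0.3384 0.341 ]
0.32 489 [0.324  0.3273 0.33  ]
0.35 1506 [0.2976 0.3082 0.3181]
```

View pics/carry.png

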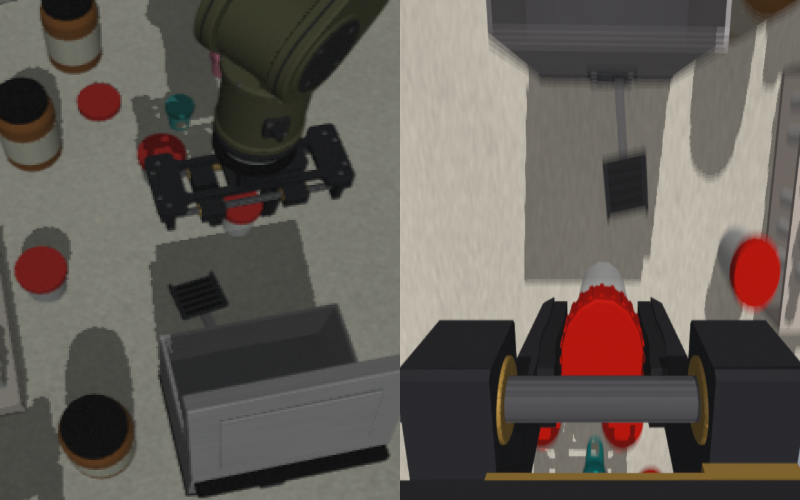

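The pot is held. The lid stands at y≈0.33 at z 0.32, with its tip at y≈0.30. I move to y=0.23 and lower.

>>> {"api": "carry_out", "payload": {
  "motion": [4.5, 0.4, 0, 0, 0, 0, 4.5, 0, 0, 0, 0, 0, 4.5, 0, 0, 0, 0, 0, 1, 0, 0, 0, 0, 0, 0, 0, 3.5, 0, 0, 0, 0, 0, 3.5, 0, 0, 0, 0, 0, 3, 0, 0, 0, 0, 0, 0, 0, 0, 0]
}}

```text
clock: 19.23
tool_pos: [0.5528, 0.2265, 0.2547]
eef_rot: [0.708, 0.706, -0.003, 0.0]
contact_force: [-0.7, -0.3, 0.1]
opening: 0.479
```

>>> {"api": "carry_out", "payload": {
  "motion": [0, 0, 0, 0, 0, 0, 0, 0, 0, 0, 0, 0, 0, 0, 0, 0, 0, 0, 0, 0, 0, 0, 0, 0],
  "hand": 6.5
}}

```text
clock: 19.73
tool_pos: [0.5537, 0.2291, 0.257]
eef_rot: [0.707, 0.707, 0.0, 0.0]
contact_force: [-0.6, -0.6, 0.5]
opening: 0.738
```

>>> {"api": "carry_out", "payload": {
  "motion": [0, 0, -5, 0, 0, 0, 0, 0, -5, 0, 0, 0, -4.5, 0, 0, 0, 0, 0, -4.5, 0, 0, 0, 0, 0, -4.5, 0, 0, 0, 0, 0, 0, 0, 0, 0, 0, 0]
}}

```text
clock: 20.48
tool_pos: [0.5538, 0.0891, 0.3562]
eef_rot: [0.71, 0.704, -0.001, 0.001]
contact_force: [0.9, 0.2, -0.4]
opening: 0.739
```

```bash
python3 - <<'E'
from h import *
np.set_printoptions(precision=4,suppress=True)
st=monitor.get_state(); print(st["tool_pos"],st["eef_rot"],st["contact_force"],st["opening"])
w=snapshot("wrist"); p=snapshot("scene"); t=snapshot("top")
P,u,v=pts(t)
k=(P[:,0]>.5)&(P[:,0]<.65)&(P[:,1]>.06)&(P[:,1]<.13)&(P[:,2]>.025)&(P[:,2]<.1)
print("tread top",k.sum())
P,u,v=pts(w,None,st)
k=(P[:,0]>.5)&(P[:,0]<.65)&(P[:,1]>.05)&(P[:,1]<.14)&(P[:,2]>.025)&(P[:,2]<.1)
print("tread w",np.percentile(P[k],[2,50,98],axis=0).ravel(), cv2.minAreaRect((P[k][:,:2]*1000).astype(np.float32)))
a=cv2.resize(t["frame"][190:350,90:290],(400,500),interpolation=3); b=cv2.resize(w["frame"],(400,500))
cv2.imwrite("pics/dropped.png",np.hstack([a,b])[:,:,::-1])
E
```

```text
[0.5538 0.0891 0.3562] [ 0.7097  0.7045 -0.0014  0.0011] [ 0.8884  0.1697 -0.3631] 0.7388751261970351
tread top 263
tread w [0.5543 0.0728 0.0408 0.5838 0.1022 0.047  0.6146 0.1343 0.0587] ((583.565185546875, 105.78919982910156), (62.174171447753906, 69.416748046875), 7.997014999389648)
```

View pics/dropped.png

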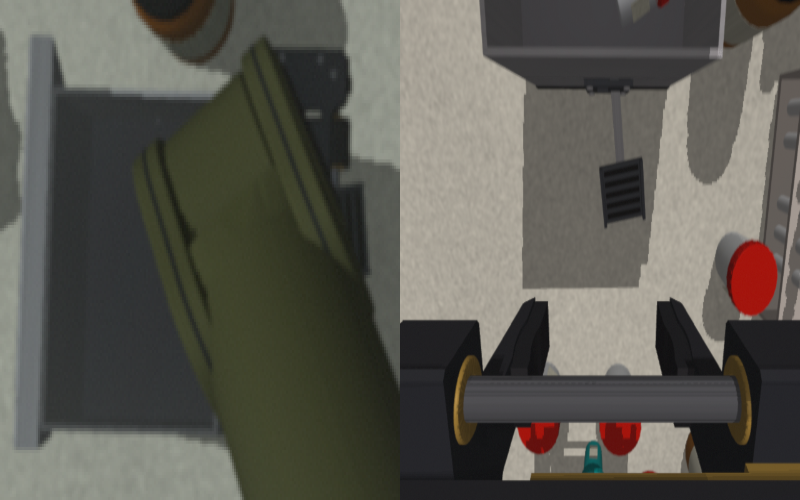

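The pot lies in the bin: its cap and body show at (640,10) in the wrist half. The pedal is still caught, with the tread at about (0.583,0.100) and yaw 0.14. I shut the fingers and return to the tread, off-centre towards the -x rim.

>>> {"api": "carry_out", "payload": {
  "motion": [1, 2.4, 0, 0, 0, 0, 0, 0, 5, 0, 0, 0, 0, 0, 5, 0, 0, 0, 0, 0, 5, 0, 0, 0, 0, 0, 4.5, 0, 0, 0, 0, 0, 3, 0, 0, 0, 0, 0, 1, 0, 0, 0, 0, 0, 0, 0, 0, 0],
  "hand": 0,
  "grip_force": 10
}}

```text
clock: 21.62
tool_pos: [0.5776, 0.1053, 0.1215]
eef_rot: [0.707, 0.708, 0.0, -0.0]
contact_force: [0.8, -0.7, 0.5]
opening: 0.003
```

>>> {"api": "carry_out", "payload": {
  "motion": [-0.5, 0, 0.3, 0, 0, 0, 0, 0, 0.3, 0, 0, 0, 0, 0, 0.3, 0, 0, 0, 0, 0, 0.3, 0, 0, 0, 0, 0, 0.2, 0, 0, 0, 0, 0, 0.1, 0, 0, 0]
}}

```text
clock: 22.38
tool_pos: [0.5775, 0.0992, 0.1063]
eef_rot: [0.707, 0.707, -0.0, -0.0]
contact_force: [-0.4, 0.5, 2.8]
opening: 0.01
```

>>> {"api": "carry_out", "payload": {
  "motion": [0, 0, 0.1, 0, 0, 0, 0, 0, 0.1, 0, 0, 0, 0, 0, 0.1, 0, 0, 0]
}}

```text
clock: 22.75
tool_pos: [0.5775, 0.0994, 0.1042]
eef_rot: [0.707, 0.707, 0.0, 0.0]
contact_force: [-2.5, -0.3, 6.7]
opening: 0.005
```

>>> {"api": "carry_out", "payload": {
  "motion": [0, 0, 0.08, 0, 0, 0, 0, 0, 0.07, 0, 0, 0, 0, 0, 0, 0, 0, 0]
}}

```text
clock: 23.12
tool_pos: [0.5775, 0.0996, 0.1028]
eef_rot: [0.707, 0.707, 0.0, 0.0]
contact_force: [-2.5, 0.1, 9.2]
opening: 0.009
```

>>> {"api": "carry_out", "payload": {
  "motion": [0, -0.4, 0, 0, 0, 0, 0, -0.4, 0, 0, 0, 0, 0, -0.4, 0, 0, 0, 0, 0, -0.4, 0, 0, 0, 0, 0, -0.4, 0, 0, 0, 0, 0, -0.4, 0, 0, 0, 0, 0, 0, 0, 0, 0, 0]
}}

```text
clock: 24.0
tool_pos: [0.5542, 0.0987, 0.1028]
eef_rot: [0.707, 0.707, 0.001, 0.001]
contact_force: [-1.6, -1.3, 5.7]
opening: 0.009
```

>>> {"api": "carry_out", "payload": {
  "motion": [0, -0.3, 0.03, 0, 0, 0, 0, -0.3, 0, 0, 0, 0, 0, -0.2, 0, 0, 0, 0, 0, 0, 0, 0, 0, 0]
}}

```text
clock: 24.5
tool_pos: [0.5467, 0.0988, 0.1026]
eef_rot: [0.707, 0.707, 0.001, 0.001]
contact_force: [0.1, -0.1, 6.7]
opening: 0.003
```

>>> {"api": "carry_out", "payload": {
  "motion": [0, -0.2, 0, 0, 0, 0, 0, -0.2, 0, 0, 0, 0, 0, 0, 0, 0, 0, 0]
}}

```text
clock: 24.88
tool_pos: [0.5441, 0.0989, 0.1028]
eef_rot: [0.707, 0.707, 0.002, 0.002]
contact_force: [3.2, -1.8, 5.7]
opening: 0.005
```

```bash
python3 - <<'E'
from h import *
np.set_printoptions(precision=4,suppress=True)
st=monitor.get_state(); print(st["tool_pos"],st["contact_force"])
w=snapshot("wrist"); P,u,v=pts(w,None,st)
for lo,hi in ((.125,.135),(.135,.15),(.15,.165)):
    k=(P[:,0]>.48)&(P[:,0]<.65)&(P[:,1]>lo)&(P[:,1]<hi)&(P[:,2]>.02)&(P[:,2]<.09)
    if k.sum(): print("y",lo,hi,np.percentile(P[k],[3,50,97],axis=0).ravel())
b=w["frame"][0:320,150:500]
cv2.imwrite("pics/back.png",b[:,:,::-1])
E
```

```text
[0.5441 0.0989 0.1028] [ 3.1842 -1.8145  5.6685]
y 0.125 0.135 [0.5248 0.1251 0.0421 0.5518 0.1294 0.0436 0.5583 0.1347 0.0453]
y 0.135 0.15 [0.5471 0.1355 0.0439 0.5529 0.1428 0.046  0.5587 0.1497 0.0479]
y 0.15 0.165 [0.5475 0.1506 0.0469 0.5532 0.1578 0.049  0.559  0.1645 0.0509]
```

View pics/back.png

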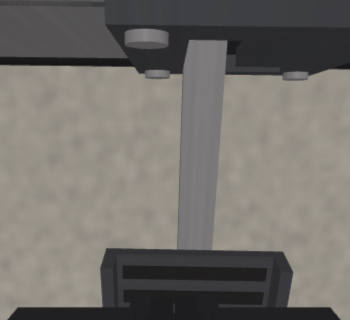

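The bar is straight again (x 0.552–0.553) and pressed against the upright slot's side. I ease it up at about 20 mm/s.

>>> {"api": "carry_out", "payload": {
  "motion": [0, 0.05, -0.2, 0, 0, 0, 0, 0, -0.25, 0, 0, 0, 0, 0, -0.25, 0, 0, 0, 0, 0, -0.25, 0, 0, 0]
}}

```text
clock: 25.42
tool_pos: [0.5421, 0.0985, 0.1113]
eef_rot: [0.707, 0.707, -0.0, 0.0]
contact_force: [3.1, -3.6, 4.3]
opening: 0.006
```

>>> {"api": "carry_out", "payload": {
  "motion": [0, 0.05, -0.25, 0, 0, 0, 0, 0, -0.25, 0, 0, 0, 0, 0, -0.25, 0, 0, 0, 0, 0, -0.25, 0, 0, 0, 0, 0, -0.25, 0, 0, 0, 0, 0, -0.25, 0, 0, 0]
}}

```text
clock: 26.18
tool_pos: [0.542, 0.098, 0.1261]
eef_rot: [0.707, 0.707, -0.001, 0.0]
contact_force: [0.8, -5.1, 5.0]
opening: 0.004
```

>>> {"api": "carry_out", "payload": {
  "motion": [0, 0, -0.25, 0, 0, 0, 0, 0, -0.25, 0, 0, 0, 0, 0, -0.25, 0, 0, 0, 0, 0, -0.25, 0, 0, 0, 0, 0, -0.25, 0, 0, 0, 0, 0, -0.2, 0, 0, 0]
}}

```text
clock: 26.92
tool_pos: [0.5418, 0.0983, 0.1406]
eef_rot: [0.707, 0.707, -0.001, -0.0]
contact_force: [1.0, -4.7, 5.4]
opening: 0.007
```

Nearly up (rest at about 0.146). I finish more slowly.

>>> {"api": "carry_out", "payload": {
  "motion": [0, 0, -0.15, 0, 0, 0, 0, 0, -0.15, 0, 0, 0, 0, 0, -0.15, 0, 0, 0, 0, 0, -0.15, 0, 0, 0, 0, 0, -0.15, 0, 0, 0, 0, 0, -0.15, 0, 0, 0, 0, 0, -0.2, 0, 0, 0, 0, 0, -0.3, 0, 0, 0]
}}

```text
clock: 27.92
tool_pos: [0.5425, 0.099, 0.1547]
eef_rot: [0.707, 0.707, -0.0, -0.0]
contact_force: [-0.1, 0.1, -0.2]
opening: 0.004
```

>>> {"api": "carry_out", "payload": {
  "motion": [0, 0, -1, 0, 0, 0, 0, 0, -3, 0, 0, 0, 0, 0, -4, 0, 0, 0, 0, 0, -4, 0, 0, 0, -5, -1, -2, 0, 0, 0, -5, -1, 0, 0, 0, 0, -5, -1, 0, 0, 0, 0, 0, 0, 0, 0, 0, 0]
}}

```text
clock: 28.92
tool_pos: [0.5113, -0.0562, 0.2949]
eef_rot: [0.71, 0.704, -0.002, 0.001]
contact_force: [0.2, 0.8, -0.4]
opening: 0.004
```

```bash
python3 - <<'E'
from h import *
np.set_printoptions(precision=4,suppress=True)
st=monitor.get_state(); print(st["tool_pos"],st["contact_force"])
p=snapshot("top"); save(p,"end.png")
for t in ("lid","tread","small_pot","big_pot_a","loose_cap","jar_a"):
    for m in finder.masks_of(p,t):
        if m["p"]<.5: continue
        P,_,_=pts(p,m["pixels"]); print(t,round(m["p"],2),np.percentile(P,[2,50,98],axis=0).ravel())
E
```

```text
[ 0.5113 -0.0562  0.2949] [ 0.2457  0.7592 -0.3923]
lid 0.77 [0.4546 0.1897 0.198  0.5518 0.2697 0.2078 0.6528 0.3517 0.2128]
tread 0.65 [0.5199 0.0735 0.0733 0.5498 0.1021 0.0814 0.579  0.1771 0.0933]
small_pot 0.9 [ 0.4219 -0.3224  0.0035  0.4421 -0.3018  0.0535  0.4607 -0.2834  0.0584]
small_pot 0.82 [ 0.5114 -0.2382 -0.003   0.5313 -0.2156  0.0535  0.552  -0.1964  0.0585]
big_pot_a 0.8 [ 0.5608 -0.157   0.0692  0.5908 -0.1428  0.0739  0.6113 -0.1204  0.0787]
loose_cap 0.63 [ 0.612  -0.3066  0.0074  0.6422 -0.2767  0.0148  0.6728 -0.2469  0.0198]
jar_a 0.97 [ 0.7127 -0.2477  0.0064  0.7425 -0.2057  0.1461  0.7865 -0.1714  0.1526]
jar_a 0.65 [ 0.6194 -0.4218  0.0129  0.6549 -0.3734  0.1453  0.6952 -0.3472  0.1524]
jar_a 0.58 [0.7011 0.2238 0.0051 0.7331 0.2544 0.146  0.7769 0.3007 0.1532]
```

View pics/end.png

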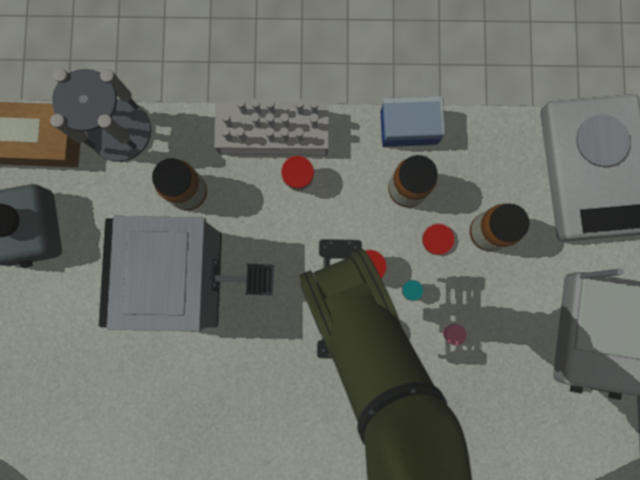

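The lid is shut at (155,272), flat at z 0.208, and the tread is up at (260,278), z 0.081. The red small pot is gone from the bench. Everything else visible is in place, and the robot touches nothing.

```bash
python3 -c "
from plant import workorder
print(workorder.finish_job())"
```

```text
the job is handed in; nothing more can be done
None
```

The small red-capped pot is in the bin, the lid is shut and the job is handed in. It took about 29 s of the 72 s allowed.

- **Opening:** I pressed the pedal until it bottomed, about 44 mm down. The highest force read was 14 N, taken at the end of each move. I then slid it under the catch and let go, and the lid stayed up on its own.
- **Pot:** I picked up the red pot, not the pink or turquoise look-alike, and dropped it in. The wrist camera showed it lying inside.
- **Closing:** I pressed the pedal and slid it back out from under the catch. I eased it up at about 12–20 mm/s, in contact until it was up.

**Last checks:** the top view showed the lid flat, the tread back at rest height and the arm touching nothing. The look-alikes, loose cap and jars were within about 2 mm of where they started. One big pot was partly hidden by the arm and another fully, so I could not re-measure those two. The far-side big pot was missed by the finder in the last picture, but it looked unmoved. No check failed.

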